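# Move the drying glassware on by one step

## Robot

A 6-joint arm with a two-finger parallel gripper is mounted at the origin on the work surface. World frame = base frame: x ahead of the robot, y to its left, z up, the work surface at z = 0. Lengths are in m, angles in degrees, forces in N, time in s.
With the tool pointing down it reaches from about 0.35 to 0.925 m from the base axis. Payload 6.4 kg.
Tool frame: the origin (TCP) lies midway between the tips of the shut fingers; the grasp point (between the pads) lies 19 mm behind it (pinch_z is the z of the grasp point in the tool frame, in m); z points along the fingers, y is the direction in which the jaws open and shut (so a half turn about z gives the same grasp; the last joint's range is limited). The gripper opens to 85 mm and grips with 20 to 120 N. Pads are 22 mm wide; open, the fingers measure 114 mm over their backs; the gripper's body (76 mm by 85 mm) begins 54 mm behind the grasp point. The pads swing forward as they close: fully open they stand 13 mm farther back than shut.
Start: joints at [-85.147, 14.043, 89.255, -0, 76.702, -9.975], TCP at [0.166, -0.628, 0.231] pointing down, gripper open.
Joint ranges: [-179.41, 179.41], [-58.25, 129.5], [7.25, 145.43], [-54.29, 234.29], [11.92, 165.04], [-157.13, 157.13]. Speed limits (degrees/s): [147.25, 147.25, 180, 180, 180, 180].

## Interface

Orientations are given as [roll, pitch, yaw] about the fixed x, y, z axes, in that order (R = Rz(yaw) Ry(pitch) Rx(roll)).
In Python, from cell import read_state, grab_frame, job_done, pinch_z gives the robot as it stands.
- The arm moves only by the shell command python3 -m creep 'ROWS' [FORCE]. ROWS is JSON, one flat list of numbers, 7 for each row, row after row: the shift along the tool's x, y, z in mm, then the turn, a rotation vector about the tool's x, y, z in degrees, then the opening, from 0 (shut) to 1 (fully open). A call has 1 to 5 rows; each row is the pose to reach, as a shift and turn from the pose measured when the call began, along the tool's axes at that moment; what a row does not reach only later rows make up. A row lasts 1/12 s, in which the tool goes at most 41.7 mm and 7.16 degrees, less where a joint would pass 70% of its speed; a pose out of reach is approached as far as the arm can. A call with a gripper value outside its range is refused whole. The fingers move at their own pace and stop on an object; FORCE is the grip in N (left out, the last holds). Time passes only in rows, so rows that repeat a pose let the fingers close. It gives the time, the measured TCP pose, the force and the opening at its end, in the units of the state.
- read_state(): the state, without advancing time (a new reading comes with each control period).
- grab_frame(name): name is "side" or "top" or "wrist"; returns a dict with "frame" (384x512x3 uint8, red, green, blue), "mtx" (3x3 intrinsics, pixels), "xyz" and "attitude" of the camera in the world; the wrist camera has in their place "T_tool_cam" (4x4, takes a point from camera to tool coordinates, whose origin is the TCP and whose axes are the flange's). Camera axes: x right, y up, looking along -z (the intrinsics and any distortion apply to the point x, -y, -z); pixel columns grow to the right and rows downward; lengths in m; the calibration is good to about 2 mm. The wrist camera is an equidistant fisheye: a pixel r from the principal point sees the ray r / f radians off the axis. A picture is of the moment at which its call begins: read the wrist's pose just before it. There is no depth.
- job_done(): hands the job in, once; it reports no verdict.
The state is a dict: "time": time; "joint_positions": joint angles; "qvel": joint speeds; "joint_torque": joint torques, N m; "position": TCP position; "orientation": TCP orientation; "ft_force": force on the tool from outside, world axes, zero at the start; "ft_torque": the same for the moment, N m; "gripper_width": finger opening in m.
Only numpy, scipy, OpenCV 4.12 (cv2) and the standard library are available. Lean on these libraries where they do the work, as an engineer would, in place of code of your own. Each camera call takes 0.05 s, during which the arm holds its last target.

## Task

Three empty pieces of glassware are being dried to constant weight, and each is due for its next step: move the conical flask from the hotplate to the cork mat to cool, the lidded weighing bottle from the cork mat to the balance pan to be weighed, and the small beaker from the balance back onto the hotplate, each left standing upright in the middle of its place. The flask is hot, so it must not be set on the tile, the balance or the bare bench; the empty white tile is free for parking one of the others on the way. Set the glass down gently and upright, without dropping or tipping it, and leave the spirit lamp and the beaker of pipette tips where they stand.

Things in the scene. Friction and masses are not known exactly. Their poses are not given: they have to be found in the camera images.
- flask: Empty clear-glass conical (Erlenmeyer) flask, open at the top, 120 mm high; foot 72 mm across, cone narrowing from 10 mm above the foot to the straight neck, which is 34 mm across from 82 mm up to the top at 120 mm. 0.10 kg. Starts hot, standing near the middle of the hotplate. Origin: centre of its underside; z up along its axis.
- beaker: Empty clear-glass cylindrical beaker, open at the top, 50 mm across, 70 mm high, wall about 2 mm, with a spout sticking out about 5 mm at the rim. 0.07 kg. Starts near the middle of the balance pan. Origin: centre of its underside; z up along its axis.
- weighing_bottle: Closed glass weighing bottle, a straight cylinder 44 mm across and 66 mm high including its ground lid (lid and bottle are one piece), with a knob 20 mm across on top, 84 mm high in all. 0.10 kg. Starts near the middle of the cork mat. Origin: centre of its underside; z up along its axis.
- hotplate: Cream magnetic-stirrer hotplate fixed to the bench, 150 mm wide and 208 mm deep, with a round flat grey metal plate 135 mm across whose top is 85 mm above the bench. Origin: on the bench, below the middle of the round plate; its control console (lower than 55 mm) extends to 130 mm along its own +x.
- balance: Grey portable laboratory balance fixed to the bench, 142 mm wide and 205 mm deep, with a round flat steel pan 110 mm across whose top is 52 mm above the bench; the pan does not sink. Origin: on the bench, below the middle of the pan; its display console (lower than 45 mm) extends to 133 mm along its own +x.
- cork_mat: Round cork mat fixed on the bench, 120 mm across, 10 mm thick. Origin: centre of its underside, on the bench.
- tile: Square white ceramic tile fixed on the bench, 120 mm by 120 mm, 8 mm thick, empty: the free spot. Origin: centre of its underside, on the bench.
- spirit_lamp: Bystander: small squat glass spirit lamp with a blue plastic cap, 80 mm across, 105 mm high, loose, on the robot's side of the four places. Origin: centre of its underside.
- tip_beaker: Bystander: larger glass beaker, 76 mm across, 105 mm high, holding white pipette tips that reach 145 mm high, loose, in the gap between the two middle places, ahead of the robot. Origin: centre of its underside.
There are look-alikes about, which are no part of the job. What is shaped like the flask but green or yellow is not meant.

How it is judged:
By the outcome, as a careful person would: the job done as asked, in the order asked, and still so for the second after the job is handed in, with the robot touching nothing.
It also fails if it takes over 118 s, if anything falls off the work surface, if the arm or the gripper's body presses on something with over 40 N, if the wrist force passes 120 N, or if a joint passes its speed limit or range.

## Working session

There is one attempt and no reset: what is moved stays moved. The work goes in short steps, Python scripts to look and compute and a shell command to move; the robot and the scene stay as the last step left them, time stands still between calls to the robot, and variables do not carry over. Pictures are saved under pics/ and viewed, and the job is handed in when it is done.

```bash
ls; mkdir -p pics; cat > h.py <<'E'
import numpy as np, cv2
from cell import read_state, grab_frame, job_done, pinch_z
E
python3 - <<'E'
from h import *
s=read_state(); print(s, pinch_z)
for n in ("side","top","wrist"):
    f=grab_frame(n); cv2.imwrite(f"pics/{n}0.png",f["frame"][:,:,::-1])
    print(n,{k:(np.round(v,4).tolist() if k!="frame" else 0) for k,v in f.items()})
E
```

```text
pics
{'time': 0.0, 'joint_positions': array([-8.51482701e+01,  1.40826190e+01,  8.93262129e+01, -1.76720527e-03,
        7.67022368e+01, -9.97570709e+00]), 'qvel': array([-0.02724029, -0.03480602,  0.02288319, -0.04673285,  0.00146018,
        0.01191341]), 'joint_torque': array([-9.53992421e-04, -4.29506385e+01, -3.26127970e+01, -2.45729161e-04,
        5.30599005e-03,  1.20713509e-06]), 'position': array([ 0.16628439, -0.62778174,  0.23018486]), 'orientation': array([-1.79890313e+02, -1.75474360e-02,  1.48278283e+01]), 'ft_force': array([ 0.48565758, -0.9873231 ,  0.98697539]), 'ft_torque': array([0.01686653, 0.0096941 , 0.02869818]), 'gripper_width': 0.08549468940402236} -0.0187
side {'frame': 0, 'mtx': [[433.5357, 0.0, 257.1691], [0.0, 433.5357, 189.7928], [0.0, 0.0, 1.0]], 'xyz': [0.1884, 0.8776, 0.8077], 'attitude': [52.8276, 0.6705, -163.5758]}
top {'frame': 0, 'mtx': [[493.9678, 0.0, 259.0608], [0.0, 493.9678, 183.0903], [0.0, 0.0, 1.0]], 'xyz': [0.3532, -0.0299, 1.3961], 'attitude': [4.9333, 0.6444, -90.0217]}
wrist {'frame': 0, 'mtx': [[297.3186, 0.0, 257.423], [0.0, 297.3186, 191.6316], [0.0, 0.0, 1.0]], 'T_tool_cam': [[0.0002, 0.9488, 0.3158, 0.0822], [1.0, 0.0001, -0.0007, -0.0008], [-0.0007, 0.3158, -0.9488, -0.1433], [0.0, 0.0, 0.0, 1.0]]}
```

View pics/side0.png

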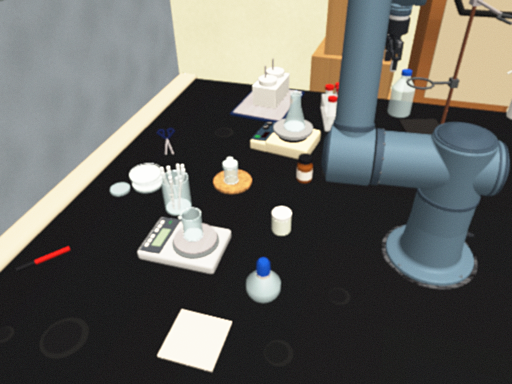

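View pics/top0.png

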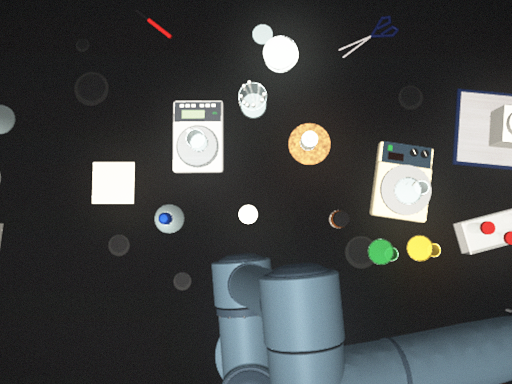

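View pics/wrist0.png

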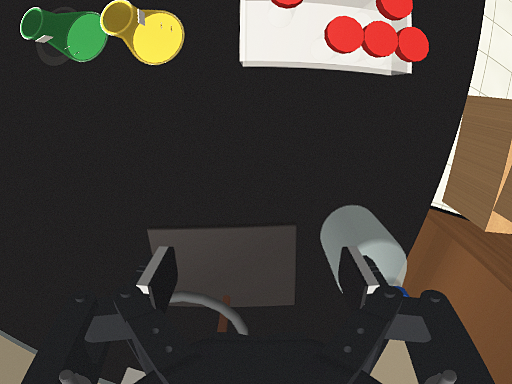

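```bash
cat >> h.py <<'E'
from scipy.spatial.transform import Rotation as R
def ray(f,u,v):
    K=f["mtx"]; d=np.array([(u-K[0][2])/K[0][0],-(v-K[1][2])/K[1][1],-1.])
    return np.array(f["xyz"]), R.from_euler('xyz',f["attitude"],degrees=True).as_matrix()@d
def onz(f,u,v,z):
    o,d=ray(f,u,v); return o+d*(z-o[2])/d[2]
def proj(f,p):
    K=np.array(f["mtx"]); c=R.from_euler('xyz',f["attitude"],degrees=True).as_matrix().T@(np.array(p)-f["xyz"])
    return K[0,0]*c[0]/-c[2]+K[0,2], K[1,1]*c[1]/c[2]+K[1,2]
def crop(f,u0,v0,w,h,k,name):
    cv2.imwrite(name,cv2.resize(f["frame"][v0:v0+h,u0:u0+w,::-1],None,fx=k,fy=k,interpolation=cv2.INTER_CUBIC))
E
python3 - <<'E'
from h import *
f=grab_frame("top"); g=grab_frame("side")
print(f["frame"].shape)
crop(f,80,70,200,150,4,"pics/t1.png"); crop(f,270,110,200,150,4,"pics/t2.png")
crop(g,130,140,200,150,4,"pics/s1.png"); crop(g,210,70,160,120,5,"pics/s2.png")
hsv=cv2.cvtColor(f["frame"],cv2.COLOR_RGB2HSV)
def cont(m,box):
    k=np.zeros(m.shape,np.uint8); u0,v0,u1,v1=box; k[v0:v1,u0:u1]=m[v0:v1,u0:u1]
    c=max(cv2.findContours(k,0,1)[0],key=cv2.contourArea); return c
m=((hsv[:,:,2]>120)).astype(np.uint8)
c=cont(m,(80,150,145,215)); r=cv2.minAreaRect(c); print("tile",r,onz(f,*r[0],.008)[:2])
print([onz(f,*p,.008)[:2].round(3).tolist() for p in cv2.boxPoints(r)])
m=((hsv[:,:,0]<25)&(hsv[:,:,1]>90)&(hsv[:,:,2]>80)).astype(np.uint8)
c=cont(m,(280,115,335,170)); e=cv2.fitEllipse(cv2.convexHull(c)); print("cork",e,onz(f,*e[0],.01)[:2])
c=cont((hsv[:,:,2]>60).astype(np.uint8),(165,90,232,180));r=cv2.minAreaRect(c);print("bal",r)
E
```

```text
(384, 512, 3)
tile ((112.5, 182.0), (42.0, 43.0), 90.0) [0.47665387 0.40054384]
[[0.537, 0.463], [0.536, 0.341], [0.417, 0.338], [0.417, 0.46]]
cork ((308.9421691894531, 143.54466247558594), (42.75807571411133, 43.2199821472168), 109.48414611816406) [ 0.58508012 -0.15573257]
bal ((198.0, 136.5), (73.0, 52.0), 90.0)
```

View pics/t1.png

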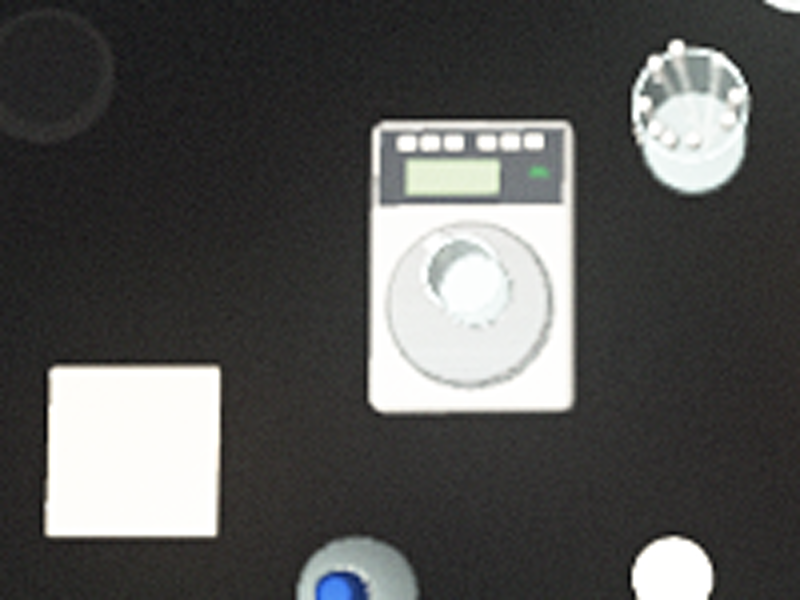

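View pics/t2.png

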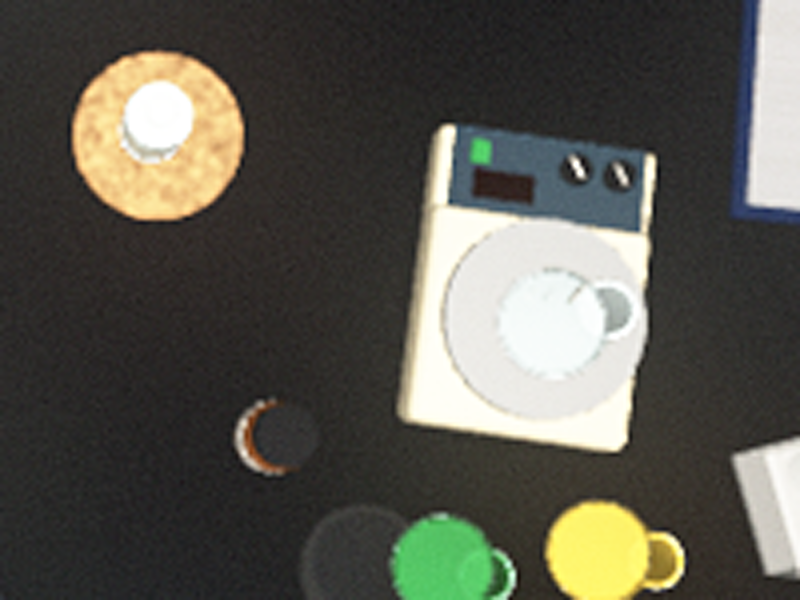

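View pics/s1.png

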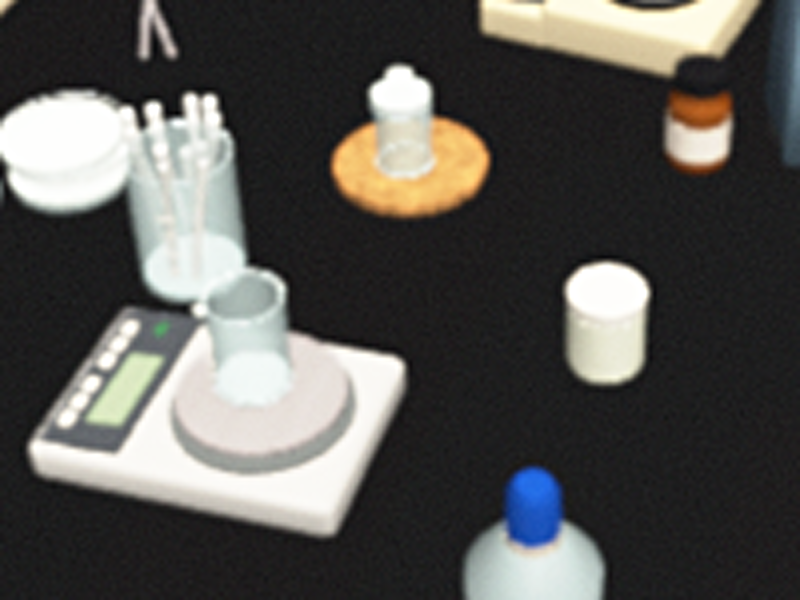

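View pics/s2.png

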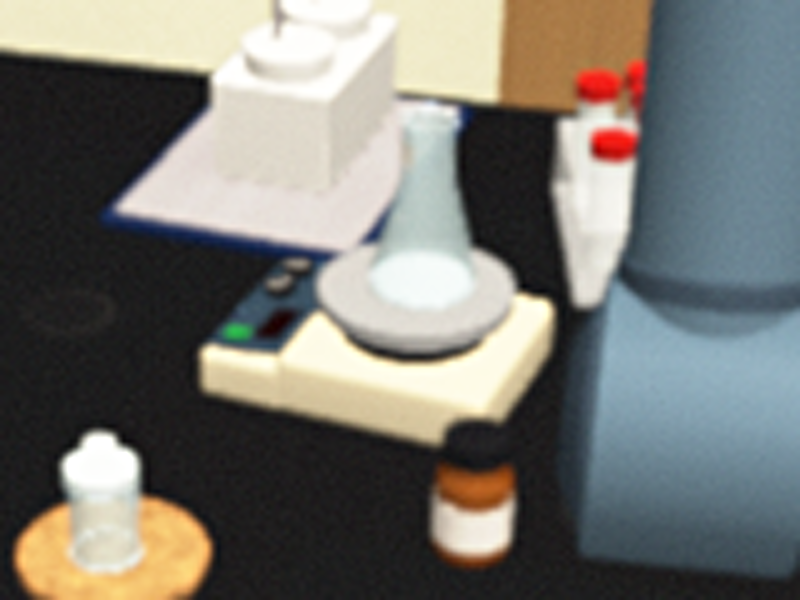

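```bash
python3 - <<'E'
from h import *
f=grab_frame("top"); g=grab_frame("side")
def T(a,b,z,n,u0=80,v0=70):
    p=onz(f,(a+.5)/4-.5+u0,(b+.5)/4-.5+v0,z); print(n,p.round(4),"side px",np.round(proj(g,p),1))
T(470,304,.052,"pan"); T(473,287,.053,"beaker floor"); T(462,270,.122,"beaker rim")
T(160,118,.076,"bottle lid",270,110);T(152,136,.012,"bottle foot",270,110)
T(546,318,.085,"plate",270,110);T(552,323,.087,"flask foot",270,110);T(611,309,.205,"flask mouth",270,110)
T(158,135,.010,"cork",270,110)
T(341,588,.1,"lampcap"); T(674,577,.05,"jar"); T(695,150,.003,"tipb foot");T(691,102,.105,"tip rim")
T(277,437,.06,"brown",270,110)
def S(a,b,z,n,k,u0,v0):
    p=onz(g,(a+.5)/k-.5+u0,(b+.5)/k-.5+v0,z); print("S",n,p.round(4))
S(264,403,.052,"pan",4,130,140);S(254,378,.053,"beaker floor",4,130,140);S(247,297,.122,"rim",4,130,140)
S(411,163,.01,"cork",4,130,140);S(405,160,.012,"bottle foot",4,130,140);S(400,95,.076,"lid",4,130,140)
S(416,295,.085,"plate",5,210,70);S(424,280,.087,"flask foot",5,210,70);S(435,118,.205,"mouth",5,210,70)
E
```

```text
pan [0.573  0.1556 0.052 ] side px [195.5 237.1]
beaker floor [0.5846 0.1536 0.053 ] side px [191.5 235.4]
beaker rim [0.584  0.1515 0.122 ] side px [189.2 214.2]
bottle lid [ 0.5861 -0.1517  0.076 ] side px [230.3 163.3]
bottle foot [ 0.5845 -0.1518  0.012 ] side px [231.8 180.4]
plate [ 0.4498 -0.4053  0.085 ] side px [292.6 127.1]
flask foot [ 0.4463 -0.4086  0.087 ] side px [293.8 126.2]
flask mouth [ 0.4463 -0.4101  0.205 ] side px [295.3  93.8]
cork [ 0.5856 -0.1563  0.01  ] side px [231.9 180. ]
lampcap [0.3771 0.2318 0.1   ] side px [261.6 260.6]
jar [0.3853 0.015  0.05  ] side px [281.  215.8]
tipb foot [0.6922 0.0019 0.003 ] side px [180.  206.8]
tip rim [0.6999 0.0023 0.105 ] side px [173.  178.1]
brown [ 0.3715 -0.2299  0.06  ] side px [304.6 164.3]
S pan [0.568  0.1667 0.052 ]
S beaker floor [0.5826 0.1482 0.053 ]
S rim [0.5793 0.149  0.122 ]
S cork [ 0.5837 -0.155   0.01  ]
S bottle foot [ 0.5885 -0.1549  0.012 ]
S lid [ 0.5878 -0.1507  0.076 ]
S plate [ 0.4467 -0.3952  0.085 ]
S flask foot [ 0.4453 -0.4135  0.087 ]
S mouth [ 0.4433 -0.4156  0.205 ]
```

```bash
cat > d.py <<'E'
import sys
from h import *
def d(x,y,z,yaw):
    s=read_state(); A=R.from_euler('xyz',s["orientation"],degrees=True); B=R.from_euler('xyz',[180,0,yaw],degrees=True)
    t=A.inv().apply(np.array([x,y,z])-s["position"])*1000; r=(A.inv()*B).as_rotvec(degrees=True)
    print("t",round(s["time"],2),"pos",s["position"].round(4),"rpy",np.round(s["orientation"],1),"F",s["ft_force"].round(1),"w",round(s["gripper_width"],4),"j",s["joint_positions"].round(0))
    print("  shift",t.round(1),"rot",r.round(1))
if __name__=="__main__": d(*map(float,sys.argv[1:5]))
E
python3 -m creep '[20,-20,-10,0,0,-4,1, 45,-47,-20,0,0,-11,1, 72,-77,-30,0,0,-18,1, 99,-106,-40,0,0,-24,1, 126,-135,-50,0,0,-30,1]' 30; python3 d.py .584 .152 .24 45
```

```text
time: 0.77
position: [0.254, -0.4638, 0.2814]
orientation: [-180.0, -0.0, 45.1]
ft_force: [0.4, 0.4, 0.5]
gripper_width: 0.0857
t 0.77 pos [ 0.254  -0.4638  0.2814] rpy [-180.    -0.    45.1] F [0.4 0.4 0.5] w 0.0857 j [-74.  -5. 104.   0.  81. -29.]
  shift [ 669.1 -201.1   41.8] rot [-0.  -0.   0.1]
```

```bash
A='[38,-11,0,0,0,0,1, 77,-23,0,0,0,0,1, 115,-35,0,0,0,0,1, 153,-46,0,0,0,0,1, 191,-57,0,0,0,0,1]'; python3 -m creep '[38,-11,0,0,0,0,1, 77,-23,0,0,0,0,1, 115,-35,0,0,0,0,1, 153,-46,0,0,0,0,1, 191,-57,0,0,0,0,1]' >/dev/null;  python3 -m creep '[38,-11,0,0,0,0,1, 77,-23,0,0,0,0,1, 115,-35,0,0,0,0,1, 153,-46,0,0,0,0,1, 191,-57,0,0,0,0,1]' >/dev/null; python3 -m creep '[38,-11,0,0,0,0,1, 77,-23,0,0,0,0,1, 115,-35,0,0,0,0,1, 153,-46,0,0,0,0,1, 191,-57,0,0,0,0,1]'; python3 d.py .584 .152 .24 45
```

```text
time: 2.02
position: [0.5393, 0.0685, 0.2824]
orientation: [179.9, -0.1, 45.1]
ft_force: [0.6, -0.7, 0.6]
gripper_width: 0.0856
t 2.02 pos [0.5393 0.0685 0.2824] rpy [ 1.799e+02 -1.000e-01  4.510e+01] F [ 0.6 -0.7  0.6] w 0.0856 j [ -5.  -3. 102.  -0.  81.  40.]
  shift [ 90.7 -27.4  42.5] rot [ 0.1 -0.1  0.1]
```

```bash
python3 -m creep '[38,-11,0,0,0,0,1, 70,-20,20,0,0,0,1, 85,-25,45,0,0,0,1, 91,-27,70,0,0,0,1, 91,-27,82,0,0,0,1]' ; python3 d.py .584 .152 .080 45; cat >> h.py <<'E'
def wray(f,s,u,v):
    K=f["mtx"]; x,y=u-K[0][2],v-K[1][2]; r=np.hypot(x,y); th=r/K[0][0]
    c=np.array([np.sin(th)*x/r,-np.sin(th)*y/r,-np.cos(th)])
    T=np.array(f["T_tool_cam"]); A=R.from_euler('xyz',s["orientation"],degrees=True).as_matrix()
    return A@T[:3,3]+s["position"], A@(T[:3,:3]@c)
def wonz(f,s,u,v,z):
    o,d=wray(f,s,u,v); return o+d*(z-o[2])/d[2]
def wproj(f,s,p):
    T=np.array(f["T_tool_cam"]); A=R.from_euler('xyz',s["orientation"],degrees=True).as_matrix()
    c=T[:3,:3].T@(A.T@(np.array(p)-s["position"])-T[:3,3]); th=np.arctan2(np.hypot(c[0],c[1]),-c[2]); K=f["mtx"]
    k=K[0][0]*th/np.hypot(c[0],c[1]); return np.array([K[0][2]+k*c[0],K[1][2]-k*c[1]])
E
python3 - <<'E'
from h import *
s=read_state(); f=grab_frame("wrist"); cv2.imwrite("pics/w1.png",f["frame"][:,:,::-1])
for p in [(.573,.1556,.052),(.584,.152,.122),(.584,.152,.053)]: print(wproj(f,s,p))
E
```

```text
time: 2.43
position: [0.5832, 0.1533, 0.1967]
orientation: [-179.9, 0.2, 45.2]
ft_force: [-0.8, -0.1, -0.4]
gripper_width: 0.0857
t 2.43 pos [0.5832 0.1533 0.1967] rpy [-179.9    0.2   45.2] F [-0.8 -0.1 -0.4] w 0.0857 j [ 4. 10. 98. -0. 72. 49.]
  shift [ -0.    1.7 116.7] rot [-0.1  0.2  0.2]
[248.85953914 183.78792734]
[259.53931663 203.69307941]
[259.09013909 179.13676292]
```

View pics/w1.png

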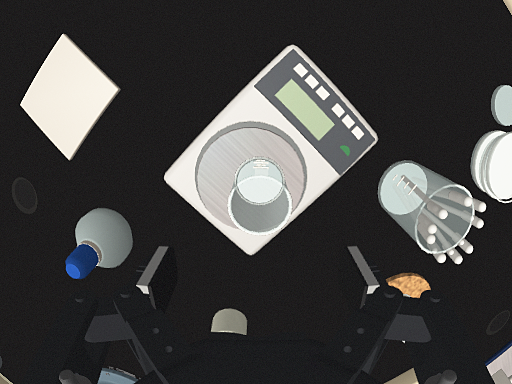

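```bash
python3 -m creep '[0,1,30,0,0,0,1, 0,2,65,0,0,0,1, 0,2,95,0,0,0,1, 0,2,112,0,0,0,1, 0,2,117,0,0,0,1]' ; python3 d.py .584 .152 .080 45; python3 -m creep '[0,0,0,0,0,0,0.3, 0,0,0,0,0,0,0.3, 0,0,0,0,0,0,0.3, 0,0,0,0,0,0,0.3, 0,0,0,0,0,0,0.3]' 30; python3 -m creep '[0,0,0,0,0,0,0.3, 0,0,0,0,0,0,0.3, 0,0,0,0,0,0,0.3, 0,0,0,0,0,0,0.3, 0,0,0,0,0,0,0.3]';python3 d.py .584 .152 .080 45
```

```text
time: 2.9
position: [0.5807, 0.1496, 0.0754]
orientation: [-179.6, 0.5, 45.1]
ft_force: [-1.0, -0.4, -0.5]
gripper_width: 0.0857
t 2.9 pos [0.5807 0.1496 0.0754] rpy [-179.6    0.5   45.1] F [-1.  -0.4 -0.5] w 0.0857 j [  4.  18. 102.  -0.  61.  49.]
  shift [ 4.   0.6 -4.6] rot [-0.4  0.5  0.1]
time: 3.32
position: [0.5824, 0.1495, 0.0779]
orientation: [-179.8, 0.4, 45.1]
ft_force: [-1.8, 0.2, 6.4]
gripper_width: 0.0499
time: 3.73
position: [0.5823, 0.1496, 0.0779]
orientation: [-179.8, 0.4, 45.1]
ft_force: [-1.3, -0.2, 2.3]
gripper_width: 0.0503
t 3.73 pos [0.5823 0.1496 0.0779] rpy [-179.8    0.4   45.1] F [-1.3 -0.2  2.3] w 0.0503 j [  4.  18. 101.  -0.  61.  49.]
  shift [ 2.9 -0.5 -2.1] rot [-0.2  0.4  0.1]
```

```bash
python3 -m creep '[0,0,-4,0,0,0,0.3, 0,0,-14,0,0,0,0.3, 0,0,-32,0,0,0,0.3, 0,0,-54,0,0,0,0.3, 0,0,-76,0,0,0,0.3]' ; python3 d.py .477 .400 .17 45
```

```text
time: 4.15
position: [0.5824, 0.1498, 0.1548]
orientation: [-179.8, 0.4, 45.1]
ft_force: [0.3, -0.6, -1.1]
gripper_width: 0.0501
t 4.15 pos [0.5824 0.1498 0.1548] rpy [-179.8    0.4   45.1] F [ 0.3 -0.6 -1.1] w 0.0501 j [  4.  12. 100.  -0.  68.  49.]
  shift [ 102.7 -251.4  -14.8] rot [-0.2  0.4  0.1]
```

```bash
python3 -m creep '[6,-16,-5,0,0,0,0.3, 19,-46,-10,0,0,0,0.3, 33,-80,-15,0,0.2,0,0.3, 46,-113,-15,0,0.4,0,0.3, 60,-147,-15,0,0.4,0,0.3]' >/dev/null; python3 d.py .477 .400 .034 45
```

```text
t 4.57 pos [0.5204 0.2973 0.1714] rpy [-1.798e+02 -1.000e-01  4.500e+01] F [ 0.6 -1.2 -1.6] w 0.0501 j [ 19.  11. 100.   0.  70.  64.]
  shift [  41.9 -102.8  137.8] rot [-0.2 -0.1  0. ]
```

```bash
python3 -m creep '[13,-32,0,0,0,0,0.3, 26,-64,10,0,0,0,0.3, 36,-88,25,0,0,0,0.3, 42,-102,45,0,0,0,0.3, 43,-104,65,0,0,0,0.3]' >/dev/null; python3 d.py .477 .400 .034 45
```

```text
t 4.98 pos [0.4759 0.4043 0.1075] rpy [-179.8   -0.2   45.2] F [ 0.6 -0.9 -1.2] w 0.05 j [30. 18. 98.  0. 64. 74.]
  shift [-2.6  4.  73.4] rot [-0.2 -0.2  0.2]
```

```bash
python3 -m creep '[-1,1,15,0,0,0,0.3, -2,3,38,0,0,0,0.3, -2,3,58,0,0,0,0.3, -2,3,66,0,0,0,0.3, -2,3,68,0,0,0,0.3]' >/dev/null; python3 d.py .477 .400 .034 45;
```

```text
t 5.4 pos [0.4754 0.4004 0.0378] rpy [-179.7   -0.    45.2] F [-0.8 -0.6 -0.8] w 0.0503 j [30. 24. 99.  0. 57. 74.]
  shift [0.8 1.4 3.7] rot [-0.3  0.   0.2]
```

```bash
python3 -m creep '[0,0,1,0,0,0,0.3, 0,0,1,0,0,0,0.3, 0,0,1.5,0,0,0,0.3, 0,0,2,0,0,0,0.3, 0,0,2,0,0,0,0.3]' ; python3 -m creep '[0,0,0.5,0,0,0,0.3, 0,0,1,0,0,0,0.3, 0,0,1,0,0,0,0.3, 0,0,1.5,0,0,0,0.3, 0,0,1.5,0,0,0,0.3]' ;python3 d.py .477 .400 .034 45;
```

```text
time: 5.82
position: [0.476, 0.4007, 0.0367]
orientation: [-179.8, -0.1, 45.2]
ft_force: [-0.7, 0.8, -1.5]
gripper_width: 0.0502
time: 6.23
position: [0.4759, 0.4006, 0.035]
orientation: [-179.8, -0.1, 45.2]
ft_force: [-1.2, 1.0, -0.2]
gripper_width: 0.05
t 6.23 pos [0.4759 0.4006 0.035 ] rpy [-1.798e+02 -1.000e-01  4.520e+01] F [-1.2  1.  -0.2] w 0.05 j [30. 24. 99.  0. 57. 74.]
  shift [0.3 1.3 1. ] rot [-0.2 -0.1  0.2]
```

```bash
python3 -m creep '[0,0,0.5,0,0,0,0.3, 0,0,1,0,0,0,0.3, 0,0,1,0,0,0,0.3, 0,0,1.5,0,0,0,0.3, 0,0,1.5,0,0,0,0.3]' ;python3 -m creep '[0,0,0.5,0,0,0,0.3, 0,0,1,0,0,0,0.3, 0,0,1,0,0,0,0.3, 0,0,1,0,0,0,0.3, 0,0,1,0,0,0,0.3]' 
```

```text
time: 6.65
position: [0.476, 0.4008, 0.034]
orientation: [-179.8, -0.1, 45.2]
ft_force: [-1.4, -0.1, 3.2]
gripper_width: 0.0501
time: 7.07
position: [0.4761, 0.4009, 0.0339]
orientation: [-179.8, -0.1, 45.3]
ft_force: [-2.9, -1.0, 6.5]
gripper_width: 0.0504
```

```bash
python3 -m creep '[0,0,0,0,0,0,0.64, 0,0,0,0,0,0,0.7, 0,0,0,0,0,0,0.9, 0,0,0,0,0,0,1, 0,0,0,0,0,0,1]' ;python3 -m creep '[0,0,-5,0,0,0,1, 0,0,-25,0,0,0,1, 0,0,-60,0,0,0,1, 0,0,-100,0,0,0,1, 0,0,-140,0,0,0,1]'; python3 d.py .586 -.152 .2 45
python3 - <<'E'
from h import *
s=read_state(); f=grab_frame("wrist"); cv2.imwrite("pics/w2.png",f["frame"][:,:,::-1])
print(wproj(f,s,(.476,.401,.078)),wproj(f,s,(.477,.4005,.008)))
E
```

```text
time: 7.48
position: [0.4761, 0.4008, 0.0336]
orientation: [-179.8, -0.1, 45.3]
ft_force: [-0.1, 0.8, -0.8]
gripper_width: 0.0856
time: 7.9
position: [0.4757, 0.3999, 0.1747]
orientation: [-179.7, 0.0, 45.3]
ft_force: [1.6, 0.2, -0.1]
gripper_width: 0.0853
t 7.9 pos [0.4757 0.3999 0.1747] rpy [-179.7    0.    45.3] F [ 1.6  0.2 -0.1] w 0.0853 j [30. 13. 96.  0. 71. 74.]
  shift [-314.4  466.7  -27.2] rot [-0.3  0.   0.3]
[257.2912037  193.26419969] [258.54140073 172.03400336]
```

View pics/w2.png

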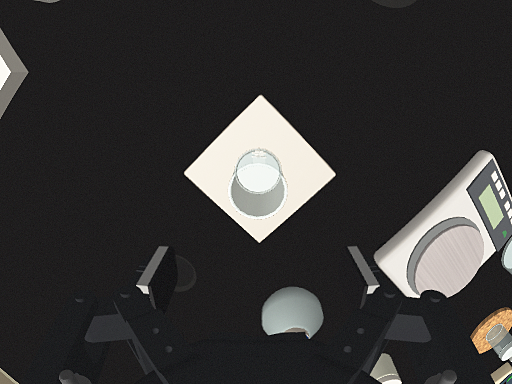

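```bash
python3 -m creep '[-12,18,-15,0,0,0,1, -34,51,-30,0,0,0,1, -56,84,-45,0,0,0,1, -79,117,-45,0,0,0,1, -101,150,-45,0,0,0,1]' >/dev/null; python3 -m creep '[-22,33,0,0,0,0,1, -45,67,0,0,0,0,1, -67,100,0,0,0,0,1, -90,133,0,0,0,0,1, -112,167,0,0,0,0,1]'>/dev/null; python3 d.py .586 -.152 .2 45
```

```text
t 8.78 pos [0.556  0.0246 0.2293] rpy [179.9  -1.1  45.3] F [0.5 0.5 0.2] w 0.0856 j [-10.   1. 104.   1.  74.  35.]
  shift [-105.   145.4   27.7] rot [ 0.1 -1.1  0.3]
```

```bash
python3 -m creep '[-22,33,10,0,0,0,1, -46,66,20,0,-0.5,0,1, -71,98,28,0,-1,0,1, -95,130,28,0,-1,0,1, -104,145,28,0,-1,0,1]' >/dev/null; python3 d.py .586 -.152 .035 45
python3 - <<'E'
from h import *
s=read_state(); f=grab_frame("wrist"); cv2.imwrite("pics/w3.png",f["frame"][:,:,::-1])
print(wproj(f,s,(.586,-.152,.076)),wproj(f,s,(.586,-.152,.094)),wproj(f,s,(.585,-.156,.01)))
E
```

```text
t 9.2 pos [ 0.5862 -0.1554  0.1992] rpy [179.8  -0.   45.1] F [ 0.3  0.2 -0.4] w 0.0855 j [-26.  10.  98.  -0.  72.  19.]
  shift [  2.2  -3.  164.1] rot [ 0.2 -0.   0.1]
[254.31439463 182.93941734] [254.18736698 188.84350419] [256.51782088 169.38802591]
```

View pics/w3.png

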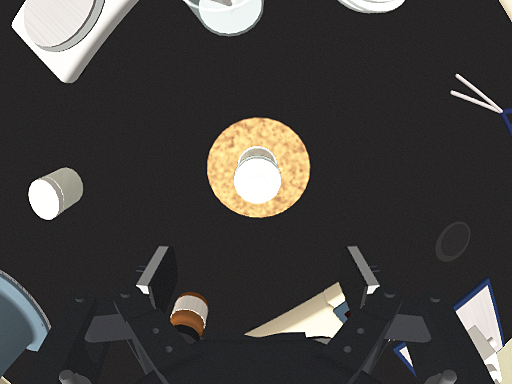

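```bash
python3 -m creep '[1,-1,30,0,0,0,1, 2,-2,70,0,0,0,1, 3,-2,108,0,0,0,1, 3,-2,138,0,0,0,1, 3,-2,153,0,0,0,1]' >/dev/null; python3 d.py .587 -.152 .035 45;  python3 -m creep '[0,0,4,0,0,0,1, 0,0,7,0,0,0,1, 0,0,9,0,0,0,0.3, 0,0,9,0,0,0,0.3, 0,0,9,0,0,0,0.3]' 30; python3 d.py .587 -.152 .035 45
```

```text
t 9.67 pos [ 0.5856 -0.1514  0.0422] rpy [-1.799e+02  1.000e-01  4.510e+01] F [ 0.1  0.4 -0.1] w 0.0851 j [-25.  22. 102.  -0.  57.  20.]
  shift [0.6 1.4 7.2] rot [-0.1  0.1  0.1]
time: 10.08
position: [0.5868, -0.1518, 0.0349]
orientation: [180.0, 0.0, 45.1]
ft_force: [0.0, -0.1, 0.9]
gripper_width: 0.0517
t 10.08 pos [ 0.5868 -0.1518  0.0349] rpy [180.    0.   45.1] F [ 0.  -0.1  0.9] w 0.0517 j [-25.  22. 101.  -0.  56.  20.]
  shift [-0.   0.3 -0.1] rot [0.  0.  0.1]
```

```bash
python3 -m creep '[0,0,0,0,0,0,0.3, 0,0,0,0,0,0,0.3, 0,0,0,0,0,0,0.3, 0,0,0,0,0,0,0.3, 0,0,0,0,0,0,0.3]' 40; python3 d.py .587 -.152 .035 45;  python3 -m creep '[0,0,-4,0,0,0,0.3, 0,0,-16,0,0,0,0.3, 0,0,-40,0,0,0,0.3, 0,0,-70,0,0,0,0.3, 0,0,-105,0,0,0,0.3]'>/dev/null; python3 d.py .573 .1555 .2 45
```

```text
time: 10.5
position: [0.5873, -0.152, 0.0357]
orientation: [179.9, -0.0, 45.1]
ft_force: [-0.4, 1.0, 4.2]
gripper_width: 0.0435
t 10.5 pos [ 0.5873 -0.152   0.0357] rpy [179.9  -0.   45.1] F [-0.4  1.   4.2] w 0.0435 j [-25.  22. 101.  -0.  56.  20.]
  shift [-0.2 -0.2  0.7] rot [ 0.1 -0.   0.1]
t 10.92 pos [ 0.5857 -0.1512  0.1407] rpy [-1.799e+02  1.000e-01  4.510e+01] F [ 1.4 -0.2 -0.6] w 0.0431 j [-25.  14. 100.  -0.  67.  20.]
  shift [ 208.  -225.8  -59.2] rot [-0.1  0.1  0.1]
```

```bash
python3 -m creep '[8,-10,-25,0,0,0,0.3, 26,-32,-50,0,0,0,0.3, 48,-60,-62,0,0,0,0.3, 74,-88,-62,0,0,0,0.3, 102,-116,-62,0,0,0,0.3]' >/dev/null; python3 d.py .573 .1555 .0777 45; python3 -m creep '[28,-28,0,0,0,0,0.3, 56,-56,0,0,0,0,0.3, 84,-83,0,0,0,0,0.3, 102,-104,12,0,0,0,0.3, 108,-112,30,0,0,0,0.3]' >/dev/null; python3 d.py .573 .1555 .0777 45;
```

```text
t 11.33 pos [0.576  0.0039 0.2052] rpy [179.9  -0.   45. ] F [ 0.5  0.2 -0.9] w 0.0433 j [-11.   6. 102.  -0.  73.  34.]
  shift [ 105.  -109.5  127.4] rot [ 0.1 -0.  -0. ]
t 11.75 pos [0.5741 0.1634 0.1779] rpy [179.8  -0.3  45.2] F [ 0.3 -0.3 -0.9] w 0.0433 j [  5.  10. 100.   0.  70.  50.]
  shift [ -6.9   4.4 100.1] rot [ 0.2 -0.3  0.2]
```

```bash
python3 - <<'E'
from h import *
s=read_state(); f=grab_frame("wrist"); cv2.imwrite("pics/w4.png",f["frame"][:,:,::-1])
s1=dict(position=np.array([.5832,.1533,.1967]),orientation=[-179.9,.2,45.2])
im=cv2.imread("pics/w1.png")
cv2.imwrite("pics/w1c.png",cv2.resize(im[100:250,160:340],None,fx=4,fy=4,interpolation=cv2.INTER_CUBIC))
for u,v in [(195,177),(307,177),(251,121),(251,234)]: print(wonz(f,s1,u,v,.052).round(4))
print("pan pred ring",[wproj(f,s1,(.573+.055*np.cos(a),.1556+.055*np.sin(a),.052)).round() for a in np.arange(0,6.2,.785)])
E
```

```text
[0.539  0.1995 0.052 ]
[0.6199 0.1192 0.052 ]
[0.6193 0.1987 0.052 ]
[0.5342 0.1141 0.052 ]
pan pred ring [array([288., 146.]), array([249., 129.]), array([209., 146.]), array([195., 184.]), array([213., 218.]), array([249., 232.]), array([286., 219.]), array([303., 184.])]
```

View pics/w4.png

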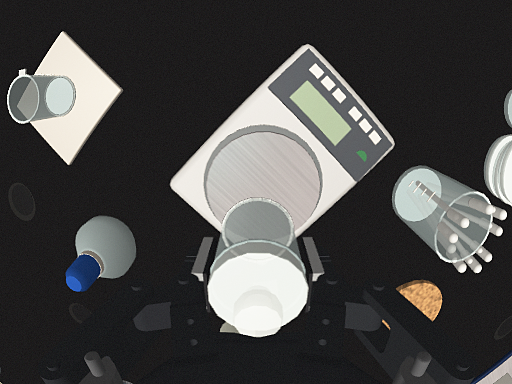

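View pics/w1c.png

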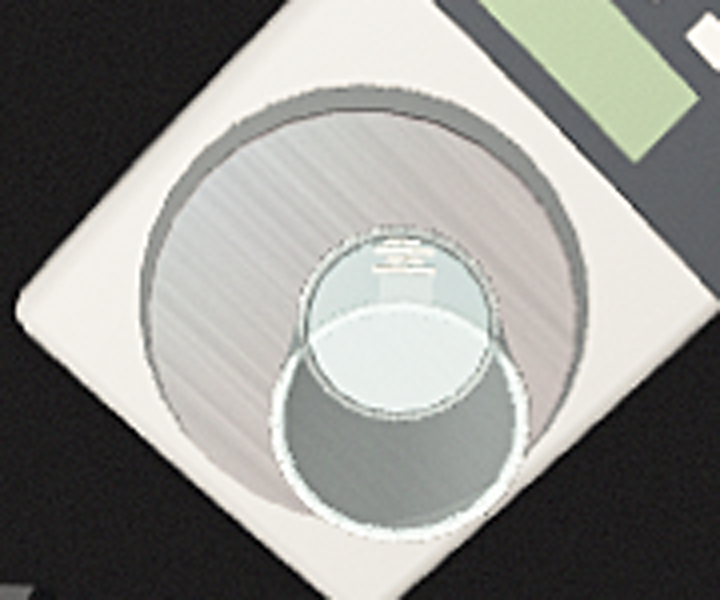

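```bash
python3 d.py .5745 .1555 .0777 45; python3 -m creep '[-3,2,20,0,0,0,0.3, -5,4,45,0,0,0,0.3, -6,5,70,0,0,0,0.3, -6,5,87,0,0,0,0.3, -6,5,93,0,0,0,0.3]' >/dev/null; python3 d.py .5745 .1555 .0777 45;
```

```text
t 11.8 pos [0.5707 0.1631 0.1721] rpy [-1.799e+02  1.000e-01  4.520e+01] F [-2.5  0.1 -3.8] w 0.0432 j [  5.  10. 100.   0.  70.  50.]
  shift [-2.6  8.2 94.4] rot [-0.1  0.1  0.2]
t 12.22 pos [0.5676 0.1543 0.0778] rpy [-179.6    0.4   45.2] F [-16.   -0.9  33.2] w 0.043 j [  4.  17. 103.   0.  60.  49.]
  shift [ 5.7  4.  -0. ] rot [-0.4  0.4  0.2]
```

```bash
python3 -m creep '[0,0,-3,0,0,0,0.3, 0,0,-6,0,0,0,0.3, 3,2,-8,0,0,0,0.3, 6,4,-8,0,0.4,0,0.3, 6,4,-8,-0.3,0.4,0,0.3]' ; python3 d.py .5745 .1555 .0777 45
python3 - <<'E'
from h import *
f=grab_frame("side");crop(f,130,140,200,150,4,"pics/s5.png")
E
```

```text
time: 12.63
position: [0.5763, 0.1556, 0.0869]
orientation: [180.0, -0.1, 45.1]
ft_force: [-0.2, -0.3, -1.3]
gripper_width: 0.043
t 12.63 pos [0.5763 0.1556 0.0869] rpy [ 1.80e+02 -1.00e-01  4.51e+01] F [-0.2 -0.3 -1.3] w 0.043 j [  4.  17. 102.   0.  61.  49.]
  shift [-1.3 -1.2  9.2] rot [ 0.  -0.1  0.1]
```

View pics/s5.png

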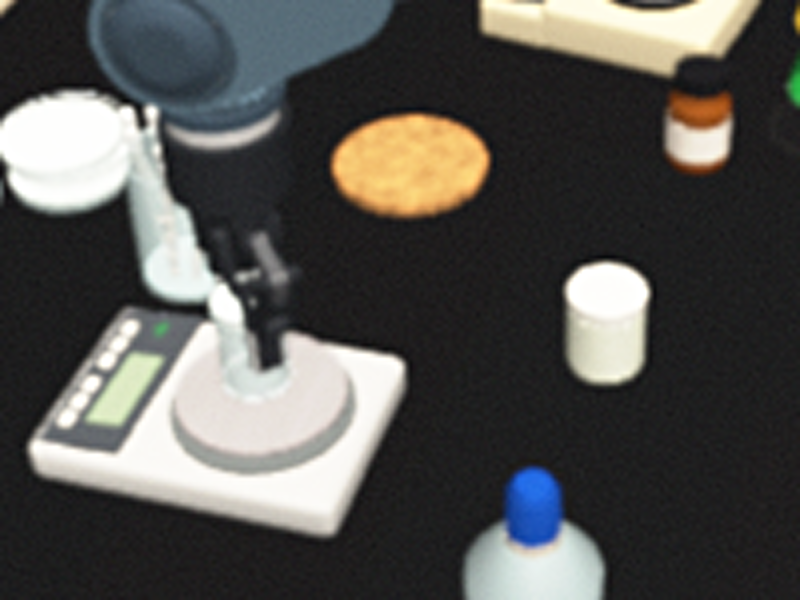

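```bash
python3 - <<'E'
from h import *
s=read_state(); w=grab_frame("wrist"); 
f=grab_frame("side");crop(f,165,190,60,60,10,"pics/s6.png")
crop(w,150,120,220,220,2.7,"pics/w6.png")
for h in (0,.066,.084): print(np.round((np.array(proj(f,(.5763,.1556,.0611+h)))-[165,190]+.5)*10), np.round((np.array(wproj(w,s,(.5763,.1556,.0611+h)))-[150,120])*2.7))
E
```

```text
[294. 447.] [293. 299.]
[267. 247.] [295. 476.]
[260. 190.] [296. 553.]
```

View pics/s6.png

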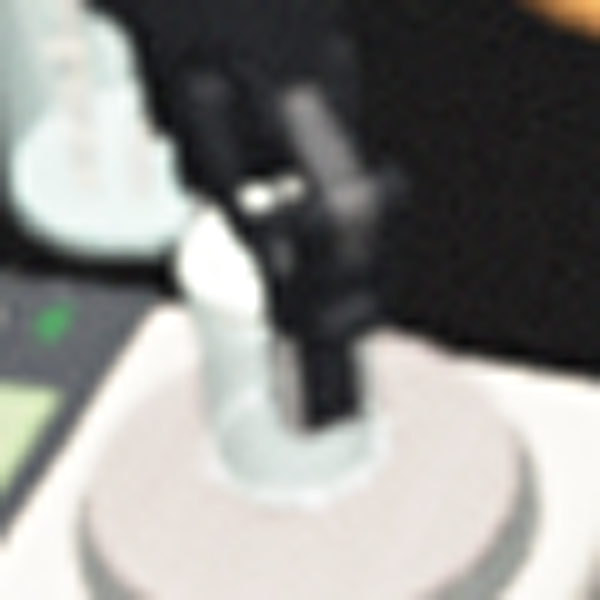

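View pics/w6.png

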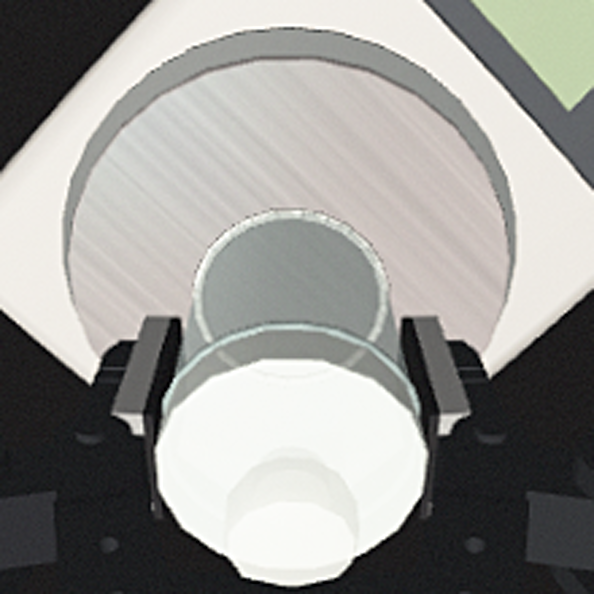

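```bash
python3 -m creep '[-1,-1,2,0,0,0,0.3, -1,-1,4,0,0,0,0.3, -1,-1,5,0,0,0,0.3, -1,-1,6,0,0,0,0.3, -1,-1,6,0,0,0,0.3]' ; python3 d.py .5745 .1555 .0777 45;python3 -m creep '[0,0,0.5,0,0,0,0.3, 0,0,1,0,0,0,0.3, 0,0,1.5,0,0,0,0.3, 0,0,1.5,0,0,0,0.3, 0,0,1.5,0,0,0,0.3]'
```

```text
time: 13.2
position: [0.573, 0.1558, 0.0793]
orientation: [-179.9, 0.0, 45.2]
ft_force: [-0.3, 0.4, -0.5]
gripper_width: 0.043
t 13.2 pos [0.573  0.1558 0.0793] rpy [-179.9    0.    45.2] F [-0.3  0.4 -0.5] w 0.043 j [  4.  17. 103.   0.  60.  49.]
  shift [0.8 1.3 1.6] rot [-0.1  0.   0.2]
time: 13.62
position: [0.5731, 0.1558, 0.0778]
orientation: [-179.9, 0.0, 45.2]
ft_force: [-1.1, -0.1, -1.3]
gripper_width: 0.0431
```

```bash
python3 -m creep '[0,0,0.5,0,0,0,0.3, 0,0,0.5,0,0,0,0.3, 0,0,0.5,0,0,0,0.3, 0,0,0.8,0,0,0,0.3, 0,0,0.8,0,0,0,0.3]';python3 -m creep '[0,0,0.4,0,0,0,0.3, 0,0,0.4,0,0,0,0.3, 0,0,0.6,0,0,0,0.3, 0,0,0.8,0,0,0,0.3, 0,0,0.8,0,0,0,0.3]'
```

```text
time: 14.03
position: [0.5732, 0.1559, 0.0777]
orientation: [-179.9, 0.0, 45.2]
ft_force: [-3.2, -0.7, 5.8]
gripper_width: 0.0433
time: 14.45
position: [0.5733, 0.1559, 0.0777]
orientation: [-179.9, 0.1, 45.2]
ft_force: [-3.6, -1.4, 7.5]
gripper_width: 0.0434
```

```bash
python3 -m creep '[0,0,0,0,0,0,0.55, 0,0,0,0,0,0,0.65, 0,0,0,0,0,0,0.9, 0,0,0,0,0,0,1, 0,0,0,0,0,0,1]' ;python3 -m creep '[0,0,-5,0,0,0,1, 0,0,-25,0,0,0,1, 0,0,-60,0,0,0,1, 0,0,-100,0,0,0,1, 0,0,-135,0,0,0,1]'; python3 d.py .447 -.4095 .26 45
python3 - <<'E'
from h import *
s=read_state(); f=grab_frame("wrist"); cv2.imwrite("pics/w7.png",f["frame"][:,:,::-1])
E
```

```text
time: 14.87
position: [0.5732, 0.1558, 0.0774]
orientation: [-179.9, 0.1, 45.2]
ft_force: [0.2, -1.0, -0.5]
gripper_width: 0.0855
time: 15.28
position: [0.5734, 0.1558, 0.2147]
orientation: [-179.9, 0.0, 45.2]
ft_force: [0.9, -0.7, 0.3]
gripper_width: 0.0857
t 15.28 pos [0.5734 0.1558 0.2147] rpy [-179.9    0.    45.2] F [ 0.9 -0.7  0.3] w 0.0857 j [ 4.  8. 98.  0. 74. 49.]
  shift [-490.2  308.6  -45.5] rot [-0.1  0.   0.2]
```

View pics/w7.png

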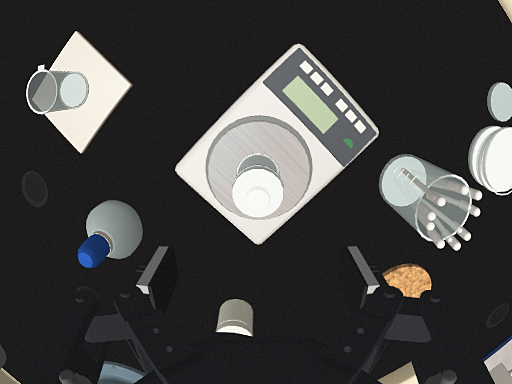

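```bash
python3 -m creep '[-18,11,-20,0,0,0,1, -50,32,-40,0,0,0,1, -84,53,-55,0,0,0,1, -118,74,-60,0,0,0,1, -152,95,-60,0,0,0,1]' >/dev/null; python3 -m creep '[-34,21,0,0,0,0,1, -68,42,0,0,0,0,1, -102,64,0,0,0,0,1, -136,85,0,0,0,0,1, -170,106,0,0,0,0,1]'>/dev/null; python3 d.py .447 -.4095 .26 45
```

```text
t 16.17 pos [ 0.4926 -0.2174  0.285 ] rpy [179.3  -0.7  45.3] F [ 1.   0.2 -0.4] w 0.0857 j [-36.  -4. 103.   1.  80.   8.]
  shift [-168.8  102.5   24.2] rot [ 0.7 -0.7  0.3]
```

```bash
python3 -m creep '[-34,21,0,0,0,0,1, -68,42,5,0.3,-0.3,0,1, -102,63,10,0.7,-0.7,0.3,1, -135,83,15,0.7,-0.7,0.3,1, -160,98,15,0.7,-0.7,0.3,1]' >/dev/null; python3 -m creep '[-5,3,0,0,0,0,1, -8,4,0,0,0,0,1]' ; python3 d.py .447 -.4095 .168 45
python3 - <<'E'
from h import *
s=read_state(); f=grab_frame("wrist"); cv2.imwrite("pics/w8.png",f["frame"][:,:,::-1])
print(s["position"],s["orientation"])
for p in [(.4465,-.4095,.205),(.4465,-.4095,.087),(.45,-.405,.085)]: print(wproj(f,s,p))
E
```

```text
time: 16.75
position: [0.4446, -0.4124, 0.2673]
orientation: [-179.9, -0.0, 44.7]
ft_force: [-0.9, 0.7, -0.9]
gripper_width: 0.0852
t 16.75 pos [ 0.4446 -0.4124  0.2673] rpy [-179.9   -0.    44.7] F [-0.9  0.7 -0.9] w 0.0852 j [-54.   7.  94.   0.  80.  -8.]
  shift [ 3.7 -0.2 99.3] rot [-0.1 -0.  -0.3]
[ 0.4445963  -0.41242973  0.26734371] [-1.79903462e+02 -2.75761129e-02  4.47110761e+01]
[256.61934258 205.12087981]
[256.96709489 167.26990143]
[256.31351642 161.95556722]
```

View pics/w8.png

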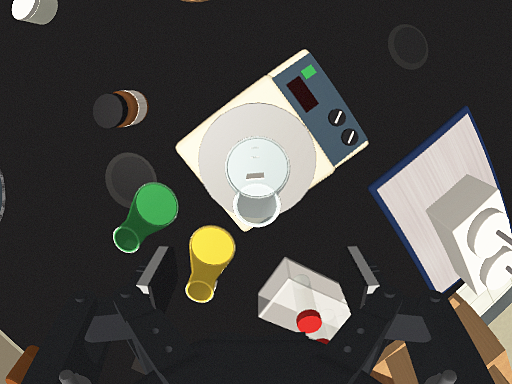

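```bash
python3 -m creep '[1,0,20,0,0,0,1, 2,0,45,0,0,0,1, 3,0,68,0,0,0,1, 4,0,84,0,0,0,1, 4,0,92,0,0,0,1]' >/dev/null; python3 d.py .447 -.4095 .168 45;  python3 -m creep '[0,0,0,0,0,0,1, 0,0,1,0,0,0,1, 0,0,2,0,0,0,0.1, 0,0,2,0,0,0,0.1, 0,0,2,0,0,0,0.1]' 30; python3 d.py .447 -.4095 .168 45
```

```text
t 17.22 pos [ 0.4477 -0.4057  0.173 ] rpy [-1.797e+02 -1.000e-01  4.490e+01] F [ 0.6  0.4 -0.2] w 0.0853 j [-53.  11.  99.   0.  70.  -8.]
  shift [-3.1  2.2  5. ] rot [-0.3 -0.1 -0.1]
time: 17.63
position: [0.4481, -0.4062, 0.1723]
orientation: [-179.8, -0.1, 44.9]
ft_force: [-0.4, 0.2, -0.7]
gripper_width: 0.0519
t 17.63 pos [ 0.4481 -0.4062  0.1723] rpy [-1.798e+02 -1.000e-01  4.490e+01] F [-0.4  0.2 -0.7] w 0.0519 j [-53.  12.  99.   0.  70.  -8.]
  shift [-3.2  1.6  4.3] rot [-0.2 -0.1 -0.1]
```

```bash
python3 -m creep '[-2,1,1,0,0,0,0.5, -3,1,3,0,0,0,0.5, -3,1,3,0,0,0,0.1, -3,1,3,0,0,0,0.1, -3,1,3,0,0,0,0.1]' >/dev/null;  python3 -m creep '[0,0,0,0,0,0,0.1, 0,0,0,0,0,0,0.1, 0,0,0,0,0,0,0.1, 0,0,0,0,0,0,0.1, 0,0,0,0,0,0,0.1]' 40; python3 d.py .447 -.4095 .168 45
```

```text
time: 18.47
position: [0.4467, -0.4093, 0.1696]
orientation: [-179.8, -0.0, 44.9]
ft_force: [-0.3, -0.0, 2.0]
gripper_width: 0.0331
t 18.47 pos [ 0.4467 -0.4093  0.1696] rpy [-179.8   -0.    44.9] F [-0.3 -0.   2. ] w 0.0331 j [-53.  12.  99.   0.  70.  -8.]
  shift [0.1 0.4 1.6] rot [-0.2 -0.  -0.1]
```

```bash
python3 -m creep '[0,0,-3,0,0,0,0.1, 0,0,-10,0,0,0,0.1, 0,0,-22,0,0,0,0.1, 0,0,-36,0,0,0,0.1, 0,0,-50,0,0,0,0.1]' ; python3 d.py .586 -.156 .22 45
```

```text
time: 18.88
position: [0.4469, -0.4096, 0.2214]
orientation: [-179.9, -0.0, 44.9]
ft_force: [-0.0, 0.3, -0.0]
gripper_width: 0.0329
t 18.88 pos [ 0.4469 -0.4096  0.2214] rpy [-179.9   -0.    44.9] F [-0.   0.3 -0. ] w 0.0329 j [-53.   9.  96.   0.  75.  -8.]
  shift [277.5 -81.4   1.8] rot [-0.1 -0.  -0.1]
```

```bash
python3 -m creep '[10,-3,-3,0,0,0,0.1, 35,-10,-6,0,0,0,0.1, 68,-20,-6,0,0,0,0.1, 102,-30,-6,0,0,0,0.1, 136,-40,-6,0,0,0,0.1]' >/dev/null; python3 d.py .586 -.156 .0946 45;python3 -m creep '[34,-10,0,0,0,0,0.1, 68,-20,0,0,0,0,0.1, 98,-29,0,0,0,0,0.1, 120,-36,5,0,0,0,0.1, 130,-39,15,0,0,0,0.1]' >/dev/null;  python3 d.py .586 -.156 .0946 45
python3 - <<'E'
from h import *
f=grab_frame("side");crop(f,190,100,150,112,5,"pics/s9.png")
E
```

```text
t 19.3 pos [ 0.5159 -0.2835  0.2287] rpy [-1.80e+02 -1.00e-01  4.49e+01] F [ 1.3 -0.5 -0.7] w 0.033 j [-40.   6.  99.   0.  75.   5.]
  shift [139.5 -40.8 134.3] rot [-0.  -0.1 -0.1]
t 19.72 pos [ 0.5826 -0.1612  0.216 ] rpy [179.8  -0.2  45.1] F [ 0.1 -0.2 -1.4] w 0.0331 j [-26.   9.  97.   0.  74.  19.]
  shift [  5.7  -1.6 121.4] rot [ 0.2 -0.2  0.1]
```

View pics/s9.png

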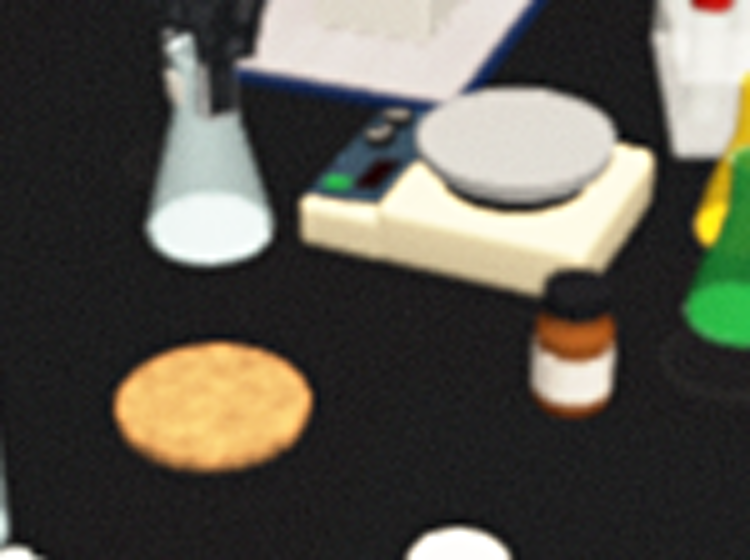

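```bash
python3 -m creep '[1,0,15,0,0,0,0.1, 3,-1,37,0,0,0,0.1, 4,-1,60,0,0,0,0.1, 4,-1,78,0,0,0,0.1, 4,-1,88,0,0,0,0.1]' >/dev/null; python3 -m creep '[0,0,3,0,0,0,0.1, 0,0,7,0,0,0,0.1, 0,0,11,0,0,0,0.1, 0,0,14,0,0,0,0.1, 0,0,15,0,0,0,0.1]' >/dev/null;  python3 d.py .586 -.156 .0946 45
```

```text
t 20.6 pos [ 0.5815 -0.1567  0.1068] rpy [-179.7   -0.    45. ] F [-0.   0.6 -0.9] w 0.033 j [-26.  16. 101.   0.  63.  19.]
  shift [ 3.7  2.7 12.2] rot [-0.3 -0.   0. ]
```

```bash
python3 -m creep '[1,1,2,0,0,0,0.1, 3,2,4,-0.2,0,0,0.1, 4,3,7,-0.2,0,0,0.1, 4,3,9,-0.2,0,0,0.1, 4,3,10,-0.2,0,0,0.1]' >/dev/null; python3 d.py .586 -.156 .0946 45; python3 -m creep '[0,0,0.5,0,0,0,0.1, 0,0,1,0,0,0,0.1, 0,0,1,0,0,0,0.1, 0,0,1.5,0,0,0,0.1, 0,0,1.5,0,0,0,0.1]' >/dev/null;  python3 d.py .586 -.156 .0946 45
```

```text
t 21.02 pos [ 0.5863 -0.1558  0.0964] rpy [-179.8   -0.    45. ] F [ 0.2 -0.1 -1.9] w 0.0332 j [-26.  17. 101.   0.  62.  19.]
  shift [-0.3 -0.1  1.8] rot [-0.2 -0.   0. ]
t 21.43 pos [ 0.5863 -0.1558  0.0949] rpy [-179.8   -0.    45. ] F [-0.4 -0.2 -0.4] w 0.033 j [-26.  17. 101.   0.  62.  19.]
  shift [-0.3 -0.1  0.3] rot [-0.2 -0.   0. ]
```

```bash
python3 -m creep '[0,0,0.5,0,0,0,0.1, 0,0,0.5,0,0,0,0.1, 0,0,1,0,0,0,0.1, 0,0,1,0,0,0,0.1, 0,0,1,0,0,0,0.1]';python3 -m creep '[0,0,0.5,0,0,0,0.1, 0,0,0.5,0,0,0,0.1, 0,0,1,0,0,0,0.1, 0,0,1,0,0,0,0.1, 0,0,1,0,0,0,0.1]'
```

```text
time: 21.85
position: [0.5865, -0.1559, 0.0946]
orientation: [-179.9, -0.0, 45.0]
ft_force: [-2.6, 1.1, 4.9]
gripper_width: 0.0329
time: 22.27
position: [0.5866, -0.156, 0.0946]
orientation: [-179.8, -0.0, 45.0]
ft_force: [-3.2, 1.2, 7.8]
gripper_width: 0.0331
```

```bash
python3 -m creep '[0,0,0,0,0,0,0.44, 0,0,0,0,0,0,0.6, 0,0,0,0,0,0,0.9, 0,0,0,0,0,0,1, 0,0,0,0,0,0,1]' ;python3 -m creep '[0,0,-5,0,0,0,1, 0,0,-25,0,0,0,1, 0,0,-60,0,0,0,1, 0,0,-100,0,0,0,1, 0,0,-138,0,0,0,1]'; python3 d.py .476 .401 .23 45
python3 - <<'E'
from h import *
s=read_state(); f=grab_frame("wrist"); cv2.imwrite("pics/w10.png",f["frame"][:,:,::-1])
E
```

```text
time: 22.68
position: [0.5865, -0.1559, 0.0942]
orientation: [-179.8, 0.0, 45.0]
ft_force: [-0.3, 0.0, -0.6]
gripper_width: 0.0833
time: 23.1
position: [0.5864, -0.156, 0.2338]
orientation: [-179.8, 0.0, 45.0]
ft_force: [1.5, 0.1, 0.2]
gripper_width: 0.0854
t 23.1 pos [ 0.5864 -0.156   0.2338] rpy [-179.8    0.    45. ] F [1.5 0.1 0.2] w 0.0854 j [-26.   8.  96.   0.  76.  19.]
  shift [ 316.1 -471.7    5.4] rot [-0.2  0.   0. ]
```

View pics/w10.png

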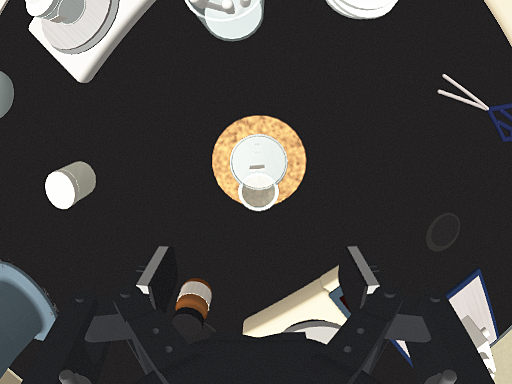

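```bash
python3 -m creep '[12,-18,-5,0,0,0,1, 34,-51,-10,0,0,0,1, 56,-84,-15,0,0,0,1, 79,-117,-15,0,0,0,1, 101,-150,-15,0,0,0,1]' >/dev/null; python3 -m creep '[22,-33,0,0,0,0,1, 45,-67,0,0,0,0,1, 67,-100,0,0,0,0,1, 90,-133,0,0,0,0,1, 112,-167,0,0,0,0,1]'>/dev/null; python3 d.py .476 .401 .18 45
```

```text
t 23.98 pos [0.5158 0.2203 0.2575] rpy [179.2  -0.4  45. ] F [ 0.8  0.6 -0.2] w 0.0855 j [ 12.   0. 101.  -0.  77.  57.]
  shift [  99.1 -156.9   76.2] rot [ 0.8 -0.4  0. ]
```

```bash
python3 -m creep '[20,-33,5,0,0,0,1, 41,-65,15,0.4,-0.2,0,1, 63,-98,35,0.8,-0.4,0,1, 84,-130,55,0.8,-0.4,0,1, 95,-148,70,0.8,-0.4,0,1]' >/dev/null; python3 -m creep '[2,-3,2,0,0,0,1, 3,-5,4,0,0,0,1]' ; python3 d.py .476 .401 .036 45
python3 - <<'E'
from h import *
s=read_state(); f=grab_frame("wrist"); cv2.imwrite("pics/w11.png",f["frame"][:,:,::-1])
for p in [(.476,.401,.078),(.476,.401,.009)]: print(wproj(f,s,p))
E
```

```text
time: 24.57
position: [0.4755, 0.4012, 0.1799]
orientation: [-179.9, 0.1, 45.3]
ft_force: [0.1, -0.5, 0.4]
gripper_width: 0.0854
t 24.57 pos [0.4755 0.4012 0.1799] rpy [-1.799e+02  1.000e-01  4.530e+01] F [ 0.1 -0.5  0.4] w 0.0854 j [30. 13. 96.  0. 71. 74.]
  shift [  0.5   0.7 143.9] rot [-0.1  0.1  0.3]
[258.1897166  191.97000854]
[258.08625845 171.80812669]
```

View pics/w11.png

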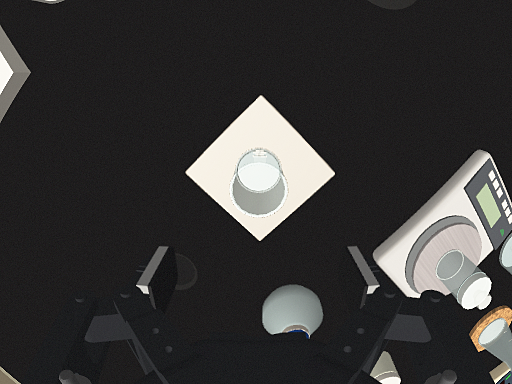

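```bash
python3 -m creep '[0,0,25,0,0,0,1, 0,0,58,0,0,0,1, 0,0,92,0,0,0,1, 0,0,118,0,0,0,1, 0,0,130,0,0,0,1]' >/dev/null; python3 d.py .477 .401 .036 45; python3 -m creep '[0,0,4,0,0,0,1, 0,0,8,0,0,0,1, 0,0,10,0,0,0,0.8, 0,0,10,0,0,0,0.8, 0,0,10,0,0,0,0.8]' 30; python3 d.py .477 .401 .036 45
```

```text
t 25.03 pos [0.4755 0.3983 0.0482] rpy [-179.9    0.2   45.1] F [-0.2  1.3  0.3] w 0.0854 j [29. 23. 99.  0. 58. 74.]
  shift [ 3.  -0.8 12.2] rot [-0.1  0.2  0.1]
time: 25.45
position: [0.4766, 0.3989, 0.0399]
orientation: [-179.9, 0.1, 45.1]
ft_force: [0.2, 0.2, 0.9]
gripper_width: 0.0686
t 25.45 pos [0.4766 0.3989 0.0399] rpy [-1.799e+02  1.000e-01  4.510e+01] F [0.2 0.2 0.9] w 0.0686 j [29. 24. 99.  0. 57. 74.]
  shift [ 1.8 -1.2  3.9] rot [-0.1  0.1  0.1]
```

```bash
python3 -m creep '[1,-1,2,0,0,0,0.8, 2,-1,4,0,0,0,0.8, 2,-1,4,0,0,0,0.3, 2,-1,4,0,0,0,0.3, 2,-1,4,0,0,0,0.3]' >/dev/null; python3 -m creep '[0,0,0,0,0,0,0.3, 0,0,0,0,0,0,0.3, 0,0,0,0,0,0,0.3, 0,0,0,0,0,0,0.3, 0,0,0,0,0,0,0.3]' 30; python3 d.py .477 .401 .036 45;  python3 -m creep '[0,0,-3,0,0,0,0.3, 0,0,-12,0,0,0,0.3, 0,0,-30,0,0,0,0.3, 0,0,-58,0,0,0,0.3, 0,0,-90,0,0,0,0.3]'>/dev/null;  python3 -m creep '[0,0,-30,0,0,0,0.3, 0,0,-60,0,0,0,0.3, 0,0,-85,0,0,0,0.3, 0,0,-100,0,0,0,0.3, 0,0,-105,0,0,0,0.3]'; python3 d.py .451 -.406 .23 45
```

```text
time: 26.28
position: [0.4776, 0.4013, 0.0363]
orientation: [-179.9, 0.0, 45.1]
ft_force: [0.4, 0.0, -0.4]
gripper_width: 0.0501
t 26.28 pos [0.4776 0.4013 0.0363] rpy [-179.9    0.    45.1] F [ 0.4  0.  -0.4] w 0.0501 j [30. 24. 99.  0. 57. 75.]
  shift [-0.6 -0.2  0.3] rot [-0.1  0.   0.1]
time: 27.12
position: [0.4782, 0.4014, 0.2356]
orientation: [-180.0, -0.1, 45.1]
ft_force: [-0.6, -0.0, -0.1]
gripper_width: 0.05
t 27.12 pos [0.4782 0.4014 0.2356] rpy [-1.80e+02 -1.00e-01  4.51e+01] F [-0.6 -0.  -0.1] w 0.05 j [30. 10. 93.  0. 76. 75.]
  shift [-590.8  551.1    4.2] rot [-0.  -0.1  0.1]
```

```bash
python3 -m creep '[-8,8,0,0,0,0,0.3, -24,23,0,0,0,0,0.3, -47,44,0,0,0,0,0.3, -73,68,0,0,0,0,0.3, -99,92,0,0,0,0,0.3]' >/dev/null; python3 -m creep '[-26,24,0,0,0,0,0.3, -52,49,0,0,0,0,0.3, -78,73,0,0,0,0,0.3, -104,97,0,0,0,0,0.3, -130,121,0,0,0,0,0.3]' >/dev/null; python3 -m creep '[-26,24,0,0,0,0,0.3, -52,49,0,0,0,0,0.3, -78,73,0,0,0,0,0.3, -104,97,0,0,0,0,0.3, -130,121,0,0,0,0,0.3]' >/dev/null; python3 d.py .451 -.406 .22 45
```

```text
t 28.37 pos [ 0.4565 -0.0944  0.23  ] rpy [-179.7    0.2   45.1] F [ 0.7  0.1 -0.3] w 0.0502 j [-26. -11. 115.  -0.  76.  19.]
  shift [-224.5  216.1    9.7] rot [-0.3  0.2  0.1]
```

```bash
python3 -m creep '[-26,25,0,0,0,0,0.3, -52,50,0,0,0,0,0.3, -78,75,0,0,0,0,0.3, -104,100,0,0,0,0,0.3, -130,125,0,0,0,0,0.3]' >/dev/null; python3 d.py .451 -.406 .22 45; python3 -m creep '[-24,23,0,0,0,0,0.3, -48,46,0,0,0,0,0.3, -68,66,0,0,0,0,0.3, -80,77,0,0,0,0,0.3, -85,82,0,0,0,0,0.3]' >/dev/null; python3 -m creep '[0,0,0,0,0,0,0.3, 0,0,0,0,0,0,0.3]'; python3 d.py .451 -.406 .1133 45
python3 - <<'E'
from h import *
s=read_state(); f=grab_frame("wrist"); cv2.imwrite("pics/w12.png",f["frame"][:,:,::-1])
z=s["position"][2]-.0283
print(wproj(f,s,(.45,-.405,.085)),wproj(f,s,(*s["position"][:2],z)),wproj(f,s,(*s["position"][:2],z+.07)))
g=grab_frame("side");crop(g,230,60,140,105,5,"pics/s12.png")
E
```

```text
t 28.78 pos [ 0.4514 -0.2762  0.2281] rpy [-179.5    0.2   45.1] F [ 1.5  0.6 -0.8] w 0.0498 j [-44.  -2. 107.  -0.  76.   1.]
  shift [-92.1  91.5   7.7] rot [-0.5  0.2  0.1]
time: 29.37
position: [0.4467, -0.3953, 0.2243]
orientation: [-179.2, 0.2, 44.9]
ft_force: [0.7, 0.0, -0.9]
gripper_width: 0.0503
t 29.37 pos [ 0.4467 -0.3953  0.2243] rpy [-179.2    0.2   44.9] F [ 0.7  0.  -0.9] w 0.0503 j [-52.   8.  97.  -0.  76.  -7.]
  shift [ -4.   12.2 110.9] rot [-0.8  0.2 -0.1]
[268.71603986 184.17340513] [258.19857862 229.00106651] [256.34963396 298.98569275]
```

View pics/w12.png

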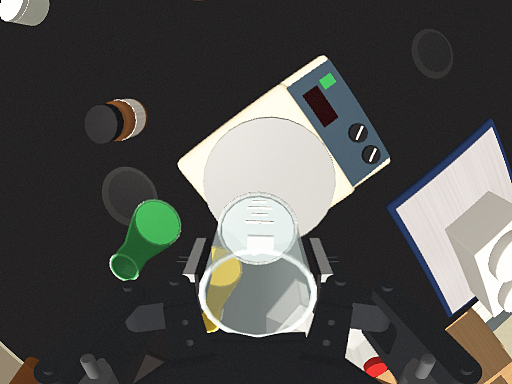

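View pics/s12.png

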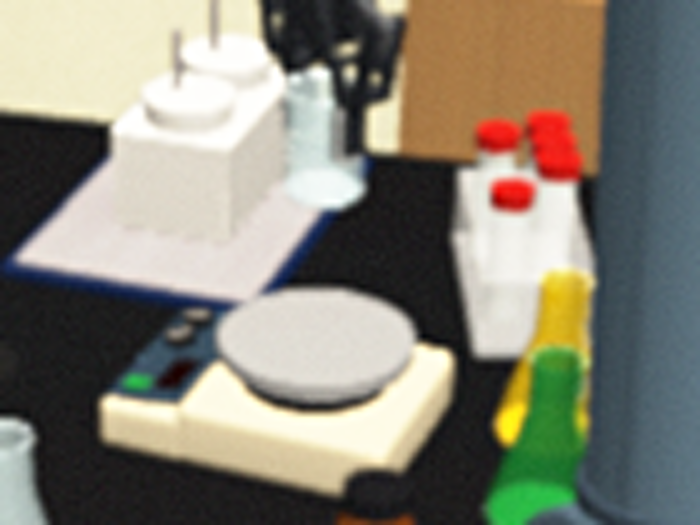

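```bash
python3 -m creep '[-1,4,12,-0.3,0,0,0.3, -2,8,30,-0.6,0.1,0,0.3, -3,11,50,-0.8,0.2,0,0.3, -4,12,68,-0.8,0.2,0,0.3, -4,12,78,-0.8,0.2,0,0.3]' >/dev/null; python3 -m creep '[0,0,3,0,0,0,0.3, 0,0,7,0,0,0,0.3, 0,0,11,0,0,0,0.3, 0,0,14,0,0,0,0.3, 0,0,15,0,0,0,0.3]' >/dev/null;  python3 d.py .451 -.406 .1133 45
```

```text
t 30.3 pos [ 0.4517 -0.4036  0.13  ] rpy [-179.9    0.    45. ] F [ 0.4  0.6 -1.4] w 0.0504 j [-52.  15. 100.  -0.  66.  -7.]
  shift [-2.2  1.2 16.7] rot [-0.1  0.   0. ]
```

```bash
python3 -m creep '[-1,1,3,0,0,0,0.3, -2,1,6,0,0,0,0.3, -2,1,9,0,0,0,0.3, -2,1,12,0,0,0,0.3, -2,1,13,0,0,0,0.3]' >/dev/null; python3 d.py .451 -.406 .1133 45; python3 -m creep '[0,0,0.5,0,0,0,0.3, 0,0,1,0,0,0,0.3, 0,0,1,0,0,0,0.3, 0,0,1.5,0,0,0,0.3, 0,0,1.5,0,0,0,0.3]' >/dev/null;  python3 d.py .451 -.406 .1133 45
```

```text
t 30.72 pos [ 0.4508 -0.4055  0.1163] rpy [-179.8    0.    45. ] F [-0.3 -0.2 -1. ] w 0.0501 j [-53.  16. 100.  -0.  64.  -8.]
  shift [-0.2  0.6  3. ] rot [-0.2  0.   0. ]
t 31.13 pos [ 0.4508 -0.4055  0.1149] rpy [-179.8    0.    45. ] F [-0.6 -0.6 -1.2] w 0.0504 j [-53.  16. 100.  -0.  64.  -8.]
  shift [-0.2  0.5  1.6] rot [-0.2  0.   0. ]
```

```bash
for i in 1; do python3 -m creep '[0,0,0.5,0,0,0,0.3, 0,0,0.5,0,0,0,0.3, 0,0,1,0,0,0,0.3, 0,0,1.3,0,0,0,0.3, 0,0,1.3,0,0,0,0.3]'; done;python3 -m creep '[0,0,0.5,0,0,0,0.3, 0,0,0.5,0,0,0,0.3, 0,0,1,0,0,0,0.3, 0,0,1,0,0,0,0.3, 0,0,1,0,0,0,0.3]'
```

```text
time: 31.55
position: [0.4507, -0.4054, 0.1134]
orientation: [-179.8, 0.0, 45.0]
ft_force: [0.5, 0.1, -0.7]
gripper_width: 0.0502
time: 31.97
position: [0.4509, -0.4055, 0.1133]
orientation: [-179.8, 0.0, 45.0]
ft_force: [-1.4, 2.7, 5.9]
gripper_width: 0.0498
```

Contact at the predicted height. Release, retreat, and look.

```bash
python3 -m creep '[0,0,0,0,0,0,0.64, 0,0,0,0,0,0,0.7, 0,0,0,0,0,0,0.9, 0,0,0,0,0,0,1, 0,0,0,0,0,0,1]' ;python3 -m creep '[0,0,-5,0,0,0,1, 0,0,-25,0,0,0,1, 0,0,-60,0,0,0,1, 0,0,-95,0,0,0,1, 0,0,-125,0,0,0,1]'; python3 -m creep '[0,0,-10,0,0,0,1, 0,0,-15,0,0,0,1, 0,0,-15,0,0,0,1]'
python3 - <<'E'
from h import *
s=read_state(); f=grab_frame("wrist"); cv2.imwrite("pics/w13.png",f["frame"][:,:,::-1])
g=grab_frame("side"); cv2.imwrite("pics/s13.png",g["frame"][:,:,::-1])
g=grab_frame("top"); cv2.imwrite("pics/t13.png",g["frame"][:,:,::-1])
E
```

```text
time: 32.38
position: [0.4508, -0.4055, 0.1131]
orientation: [-179.8, 0.0, 45.0]
ft_force: [-1.0, -0.6, -0.7]
gripper_width: 0.0856
time: 32.8
position: [0.4512, -0.4059, 0.2407]
orientation: [-179.9, 0.0, 45.0]
ft_force: [1.2, -0.3, 1.1]
gripper_width: 0.0852
time: 33.05
position: [0.4514, -0.4062, 0.2564]
orientation: [-180.0, 0.0, 45.0]
ft_force: [0.7, -0.3, -1.5]
gripper_width: 0.0854
```

View pics/w13.png

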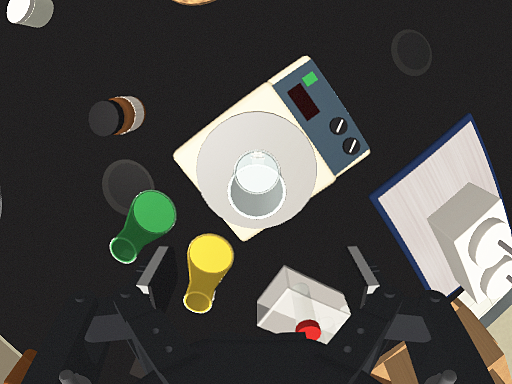

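View pics/s13.png

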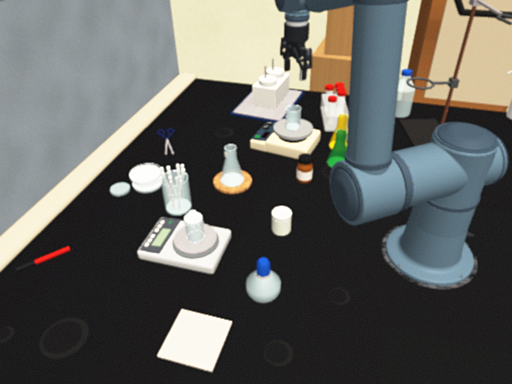

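View pics/t13.png

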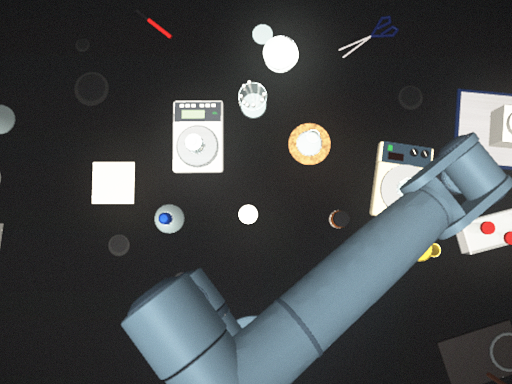

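```bash
python3 -c "
from cell import *
print(read_state()['ft_force'],read_state()['time']); print(job_done())"
```

```text
[-0.41169874  0.23218486 -0.87574916] 33.2
the job is handed in; nothing more can be done
None
```

All three pieces are in their new places and the job is handed in at 33.2 s. I parked the beaker on the tile, moved the bottle from the cork to the balance and the flask from the hotplate to the cork, then moved the beaker from the tile to the hotplate. The flask never touched anything but the plate and the cork.

- **Order:** with one free spot, the moves could not run in the order you listed. The balance had to be cleared first, so I moved the beaker to the tile, then the bottle, the flask, and the beaker last.
- **Placement:** the last wrist, side and top pictures show all three upright. Each foot is within about 2–3 mm of the middle of its place. The tile is empty, and the spirit lamp and tip beaker look unmoved.
- **Set-downs:** each piece touched down within about 1 mm of the height worked out for it and was released at about 6–8 N.
- **Exception:** on the first try at the balance, the bottle overshot and pressed on the pan with about 33 N at the wrist. It was still held upright. I lifted it about 9 mm, re-centred it, checked it had not slipped or tilted, and set it down softly.
- **Camera mismatch:** the wrist and top cameras disagreed by about 2 mm, within the stated calibration.

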